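# Put the saw's setting blocks away in their cradles

### The job

The four bare wooden setting blocks that lie about on the near part of the saw table, among the four cradles, have to be put away: carry each one to the wooden cradle that is made to its length and width, and leave it lying flat on the cradle's floor inside the stops, the same side up as it lies now. Leave the cardboard cartons of screws where they stand, and the spare offcuts at the back of the table are not part of the job.

Things in the scene. Friction and masses are not known exactly. Their poses are not given: they have to be found in the camera images.
- broad_block_center (a point): the broad, long block of timber, bare wood, loose, 140 mm long (its y axis), 58 mm wide (x axis), 45 mm high (z axis, up). The point is its centre, 22.5 mm above its underside. At the start it lies flat on the table in one of the two rows in front of the vice and the cartons (the similar offcuts farther back, beyond the large carton, are fixed and no part of the job).
- flat_block_center (a point): the thin flat piece of board, bare wood, loose, 110 mm long (its y axis), 68 mm wide (x axis), 22 mm high (z axis, up). The point is its centre, 11 mm above its underside. At the start it lies flat on the table in one of the two rows in front of the vice and the cartons (the similar offcuts farther back, beyond the large carton, are fixed and no part of the job).
- short_block_center (a point): the short, stubby, nearly cubic block of timber, bare wood, loose, 75 mm long (its y axis), 50 mm wide (x axis), 50 mm high (z axis, up). The point is its centre, 25 mm above its underside. At the start it lies flat on the table in one of the two rows in front of the vice and the cartons (the similar offcuts farther back, beyond the large carton, are fixed and no part of the job).
- slim_block_center (a point): the slim long square batten of yellowish timber, bare wood, loose, 140 mm long (its y axis), 30 mm wide (x axis), 30 mm high (z axis, up). The point is its centre, 15 mm above its underside. At the start it lies flat on the table in one of the two rows in front of the vice and the cartons (the similar offcuts farther back, beyond the large carton, are fixed and no part of the job).
- broad_cradle: the cradle for the broad block, fixed to the table: a wooden base 174 mm long (its y axis) by 92 mm wide (x axis) and 6 mm thick, with dark wooden stops 7 mm thick standing 14 mm above the base: one along the whole of each short end, turned 18 mm round the corners onto the long sides; the middle 124 mm of each long side is open for the fingers. The clear space between the stops is 160 x 78 mm. Origin: centre of its underside, on the table top; its floor is 6 mm above.
- flat_cradle: the cradle for the flat block, fixed to the table: a wooden base 144 mm long (its y axis) by 102 mm wide (x axis) and 6 mm thick, with dark wooden stops 7 mm thick standing 14 mm above the base: one along the whole of each short end, turned 18 mm round the corners onto the long sides; the middle 94 mm of each long side is open for the fingers. The clear space between the stops is 130 x 88 mm. Origin: centre of its underside, on the table top; its floor is 6 mm above.
- short_cradle: the cradle for the short block, fixed to the table: a wooden base 109 mm long (its y axis) by 84 mm wide (x axis) and 6 mm thick, with dark wooden stops 7 mm thick standing 14 mm above the base: one along the whole of each short end, turned 18 mm round the corners onto the long sides; the middle 59 mm of each long side is open for the fingers. The clear space between the stops is 95 x 70 mm. Origin: centre of its underside, on the table top; its floor is 6 mm above.
- slim_cradle: the cradle for the slim block, fixed to the table: a wooden base 174 mm long (its y axis) by 64 mm wide (x axis) and 6 mm thick, with dark wooden stops 7 mm thick standing 14 mm above the base: one along the whole of each short end, turned 18 mm round the corners onto the long sides; the middle 124 mm of each long side is open for the fingers. The clear space between the stops is 160 x 50 mm. Origin: centre of its underside, on the table top; its floor is 6 mm above.
- large_carton: cardboard carton of screws standing behind the middle of the work area, 114 x 68 x 58 mm, loose, a bystander to be left alone; origin at the centre of its underside, z up.
- small_carton: smaller cardboard carton of screws standing at the right of the work area, 102 x 62 x 50 mm, loose, a bystander to be left alone; origin at the centre of its underside, z up.

How it is judged:
By the outcome, as a careful person would: the job done as asked, in the order asked, and still so for the second after the job is handed in, with the robot touching nothing.
It also fails if it takes over 109 s, if anything falls off the work surface, if the arm or the gripper's body presses on something with over 40 N, if the wrist force passes 120 N, or if a joint passes its speed limit or range.

### The arm

A 6-joint arm with a two-finger parallel gripper is mounted at the origin on a cart in front of the work surface, level with it; the furniture and walls round the work are solid. World frame = base frame: x ahead of the robot, y to its left, z up, the work surface at z = 0. Lengths are in m, angles in degrees, forces in N, time in s.
With the tool pointing down it reaches from about 0.25 to 0.775 m from the base axis. Payload 4 kg.
Tool frame: the origin (TCP) lies at the very end of the fingers, on their centre line; the grasp point (between the pads) lies 19 mm behind it (ctrl.hold_point_z is the distance from the TCP to the grasp point, in m); z points along the fingers, y is the line along which they close (so a half turn about z gives the same grasp; the last joint's range is limited). The gripper opens to 94 mm and grips with 3 to 60 N. Pads are 16 mm wide; open, the fingers measure 119 mm over their backs; the gripper's body (75 mm by 177 mm) begins 78 mm behind the grasp point.
Start: joints at [-5.907, 4.996, 78.535, -0, 96.463, -5.907], TCP at [0.55, -0, 0.206] pointing down, gripper open.
Joint ranges: [-177.83, 177.83], [-43.37, 116.18], [15.69, 146.23], [-61.86, 241.86], [9.47, 152.12], [-147.06, 147.06]. Speed limits (degrees/s): [159.86, 159.86, 180, 180, 180, 180].

### API

Orientations are given as a 3x3 rotation matrix whose columns are the frame's x, y, z axes.
In Python, from workcell import ctrl gives the robot as it stands.
- The arm moves only by the tool drive_tool, never from a script. Its argument "deltas" is one flat list of numbers, 4 for each row, row after row: the shift along the tool's x, y, z each as a share of 60 cm, from -1 to 1, then the turn about the tool's z as a share of 360 degrees, from -1 to 1. A call has 1 to 20 rows; each row shifts and turns the commanded pose from where the row before left it, along the tool's axes as they then stand; what a row does not reach is not made up. A row lasts 1/12 s, in which the tool goes at most 41.7 mm and 7.16 degrees, less where a joint would pass 70% of its speed; a pose out of reach is approached as far as the arm can. A call with a number of a shift or a turn outside -1 to 1 is refused whole. A call with a gripper value outside its range is refused whole. "jaw" is the opening, from 0 (shut) to 1 (fully open), set as the call begins (left out, the last holds). The fingers move at their own pace and stop on an object; "force" is the grip in N (left out, the last holds). Time passes only in rows, so rows that do not move let the fingers close. It gives the time, the measured TCP pose, the force, the opening and the grip force at its end, in the units of the state.
- ctrl.get_state(): the state, without advancing time (a new reading comes with each control period).
- ctrl.camera(name): name is "scene" or "side" or "wrist"; returns a dict with "color" (420x560x3 uint8, blue, green, red), "depth" (420x560 float32, m along the optical axis (not along the pixel's ray), 0 where there is no reading), "fx", "fy", "cx", "cy" (pixels), "k1" (the pictures are not rectified: a ray, as slopes to the right and down, at radius r is drawn at 1 + k1 r^2 times it, then the intrinsics apply), "rvec" (rotation vector, rad) and "tvec" (3), from world to camera coordinates, as OpenCV has them. Camera axes: x right, y down, z forward; pixel columns grow to the right and rows downward; lengths in m; the calibration is good to about 2 mm. A picture is of the moment at which its call begins.
- ctrl.sign_off(): hands the job in; it is judged then, once.
Trained networks look in a picture, given as the dict that the camera call returned (one of the last four; its "shot" number tells which), for a name from the list of things; names that differ only in an ending like _2 or _b are one class to them, and where a whole thing is asked for, a point or a joint stands for the part that bears it (a point fixed in the world has none). Each returns a list of dicts, best first, with "score" (0 to 1); they miss things now and then, are a little off and sometimes report something else, mostly with a low value. They report only what shows in the picture. A call takes as long as a camera call.
- ctrl.recognise(picture, query): "bbox" ([centre column, centre row, width, height] in pixels, round what is visible of it).
- ctrl.landmark_of(picture, query): "point" ([column, row] in pixels: a listed point, or the origin of a listed thing).
The state is a dict: "clock": time; "q": joint angles; "joint_velocities": joint speeds; "tau": joint torques, N m; "eef_pos": TCP position; "tool_rot": TCP orientation; "force": force on the tool from outside, world axes, zero at the start; "wrist_torque": the same for the moment, N m; "finger_gap": finger opening in m; "grip_force": force on a finger pad.
Only numpy, scipy, OpenCV 4.12 (cv2) and the standard library are available. Lean on these libraries where they do the work, as an engineer would, in place of code of your own. Each camera call takes 0.05 s, during which the arm holds its last target. There are 200 camera calls.

## Working session

There is one attempt and no reset: what is moved stays moved. The work goes in short steps, Python scripts to look and compute and a tool call to move; the robot and the scene stay as the last step left them, time stands still between calls to the robot, and variables do not carry over. Pictures are saved under pics/ and viewed, at most 14 in all, crops included, and the job is handed in when it is done.

Besides the shell and the picture viewer there is one more tool, called as a command line: name --argument value ..., lists and objects as JSON in quotes. drive_tool: Moves the arm, as the interface text tells. Its arguments: {"type":"object","properties":{"deltas":{"type":"array"},"jaw":{"type":"number"},"force":{"type":"number"}},"required":["deltas"]}

```bash
mkdir -p pics; ls; cat > h.py <<'E'
import numpy as np, cv2
from workcell import ctrl
def world(p,depth=None):
    R,_=cv2.Rodrigues(np.array(p["rvec"],float)); t=np.array(p["tvec"],float).reshape(3)
    return R,t
def ray(p,uv):
    x=np.array([(uv[0]-p["cx"])/p["fx"],(uv[1]-p["cy"])/p["fy"]]); s=x.copy()
    for _ in range(20): s=x/(1+p["k1"]*(s@s))
    R,t=world(p); return -R.T@t, R.T@np.array([s[0],s[1],1])
def at_z(p,uv,z):
    o,d=ray(p,uv); return o+d*(z-o[2])/d[2]
def cloud(p):
    h,w=p["depth"].shape; u,v=np.meshgrid(np.arange(w),np.arange(h))
    x=np.stack([(u-p["cx"])/p["fx"],(v-p["cy"])/p["fy"]],-1); s=x.copy()
    for _ in range(20): s=x/(1+p["k1"]*(s**2).sum(-1,keepdims=True))
    R,t=world(p); c=np.dstack([s,np.ones((h,w))])*p["depth"][...,None]
    return (c-t)@R
def proj(p,X):
    R,t=world(p); c=R@np.asarray(X,float)+t; s=c[:2]/c[2]; s=s*(1+p["k1"]*(s@s))
    return np.array([s[0]*p["fx"]+p["cx"],s[1]*p["fy"]+p["cy"]])
E
cat > a.py <<'E'
from h import *
import pickle
names=["broad_block_center","flat_block_center","short_block_center","slim_block_center","broad_cradle","flat_cradle","short_cradle","slim_cradle","large_carton","small_carton"]
zs=[.0225,.011,.025,.015]+[0]*6
P={}
for c in ["scene","side","wrist"]:
    p=ctrl.camera(c); P[c]=p; cv2.imwrite(f"pics/{c}0.png",p["color"])
    o,_=ray(p,[0,0]); print(c,o.round(3))
    for n,z in zip(names,zs):
        for r in ctrl.landmark_of(p,n)[:2]: print(n,np.round(r["point"]),round(r["score"],2),at_z(p,r["point"],z)[:2].round(3))
pickle.dump(P,open("p0.pkl","wb"))
print(ctrl.get_state()["tool_rot"],ctrl.get_state()["clock"])
E
python3 a.py
```

```text
pics
scene [-0.407 -0.588  1.289]
broad_block_center [246. 248.] 0.68 [0.463 0.004]
flat_block_center [134. 206.] 0.88 [0.449 0.444]
flat_block_center [400. 272.] 0.38 [ 0.605 -0.45 ]
short_block_center [184. 228.] 0.82 [0.438 0.222]
slim_block_center [380. 307.] 0.56 [ 0.46  -0.443]
broad_cradle [310. 274.] 0.97 [ 0.481 -0.209]
broad_cradle [400. 269.] 0.41 [ 0.625 -0.446]
flat_cradle [230. 201.] 0.57 [0.63  0.169]
short_cradle [345. 250.] 0.58 [ 0.615 -0.266]
slim_cradle [285. 223.] 0.79 [ 0.629 -0.046]
large_carton [284. 187.] 0.85 [0.781 0.038]
large_carton [380. 307.] 0.67 [ 0.468 -0.441]
small_carton [399. 270.] 0.83 [ 0.621 -0.444]
side [0.608 1.461 0.969]
broad_block_center [333. 231.] 0.7 [0.464 0.002]
flat_block_center [348. 328.] 0.75 [0.457 0.439]
short_block_center [344. 271.] 0.58 [0.447 0.217]
slim_block_center [333. 232.] 0.49 [0.463 0.   ]
slim_block_center [323. 173.] 0.45 [ 0.474 -0.422]
broad_cradle [328. 203.] 0.97 [ 0.465 -0.211]
flat_cradle [283. 264.] 0.95 [0.624 0.154]
short_cradle [288. 193.] 0.57 [ 0.609 -0.284]
slim_cradle [283. 228.] 0.61 [ 0.625 -0.048]
large_carton [232. 244.] 0.73 [0.786 0.047]
small_carton [284. 170.] 0.55 [ 0.626 -0.476]
small_carton [332. 229.] 0.46 [ 0.462 -0.045]
wrist [0.55  0.078 0.384]
broad_block_center [200. 182.] 0.66 [0.461 0.01 ]
flat_block_center [492. 157.] 0.17 [0.781 0.036]
broad_cradle [223. 339.] 0.56 [ 0.474 -0.204]
broad_cradle [359.  28.] 0.52 [0.63  0.166]
short_cradle [335. 381.] 0.79 [ 0.624 -0.271]
slim_cradle [351. 228.] 0.89 [ 0.633 -0.051]
large_carton [490. 155.] 0.71 [0.786 0.036]
[[ 2.14259882e-05  9.99999997e-01  7.26990972e-05]
 [ 1.00000000e+00 -2.14265175e-05  7.27979431e-06]
 [ 7.28135197e-06  7.26989412e-05 -9.99999997e-01]] 1.65
```

```bash
cat > b.py <<'E'
from h import *
import pickle,sys
P=pickle.load(open("p0.pkl","rb"))
for c in P: print(c, P[c]["fx"])
s=np.hstack([P["scene"]["color"],P["side"]["color"]])
cv2.imwrite("pics/top.png",cv2.resize(P["scene"]["color"][130:370,70:470],None,fx=2,fy=2,interpolation=cv2.INTER_CUBIC))
def rects(nm,xy,h,L,W,zl,zh,cams):
    for c in cams:
        X=cloud(P[c]).reshape(-1,3)
        X=X[P[c]["depth"].reshape(-1)>0]
        m=(np.abs(X[:,:2]-xy)<0.105).all(1)&(X[:,2]>zl)&(X[:,2]<zh)
        if m.sum()<20: print(nm,c,m.sum());continue
        Q=X[m]
        r=cv2.minAreaRect((Q[:,:2]*1000).astype(np.float32))
        print(nm,c,m.sum(),np.round(Q[:,2].mean(),4),[np.round(v,1) for v in r])
for nm,xy,h in [("broad",(.463,.003),.045),("flat",(.453,.442),.022),("short",(.442,.22),.05),("slim",(.465,-.435),.03)]:
    rects(nm,np.array(xy),h,0,0,h-.006,h+.007,P)
for nm,xy in [("broadc",(.475,-.207)),("flatc",(.626,.162)),("shortc",(.617,-.272)),("slimc",(.629,-.049))]:
    rects(nm,np.array(xy),0,0,0,.012,.028,P)
E
python3 b.py
```

```text
scene 530.1388837087092
side 540.8640135205547
wrist 337.7467490591986
broad scene 681 0.0445 [array([465.5,   9.7]), array([144.2,  63.8]), np.float64(86.1)]
broad side 439 0.0435 [array([468.1,  11.7]), array([154.8,  55.6]), np.float64(85.4)]
broad wrist 7584 0.0446 [array([466.8,  10.6]), array([140.1,  58.3]), np.float64(85.6)]
flat scene 187 0.0205 [array([456.6, 395.1]), array([71.1, 55.5]), np.float64(17.0)]
flat side 865 0.022 [array([450.9, 428.2]), array([ 72. , 116.7]), np.float64(16.4)]
flat wrist 0
short scene 296 0.0492 [array([444.3, 219.4]), array([57.1, 79.7]), np.float64(3.9)]
short side 297 0.0482 [array([445.7, 223.4]), array([50.1, 83.1]), np.float64(7.6)]
short wrist 0
slim scene 448 0.0292 [array([ 486.9, -430.7]), array([121.5, 140.1]), np.float64(21.1)]
slim side 63 0.0286 [array([ 462.3, -434. ]), array([ 31.3, 140.9]), np.float64(4.4)]
slim wrist 0
broadc scene 267 0.0177 [array([ 502.4, -212.3]), array([178.5, 158.9]), np.float64(82.7)]
broadc side 160 0.0171 [array([ 503.6, -207.6]), array([189.4, 152.1]), np.float64(82.8)]
broadc wrist 1452 0.0181 [arra
[... 159 characters left out ...]
e 242 0.0172 [array([629.8, 169.3]), array([154.2, 102. ]), np.float64(81.4)]
flatc wrist 1040 0.0192 [array([621.9, 108.8]), array([ 25. , 102.2]), np.float64(81.7)]
shortc scene 210 0.0184 [array([ 644.9, -266.9]), array([153. , 115.4]), np.float64(2.9)]
shortc side 140 0.0177 [array([ 648.6, -262.8]), array([145.7, 128. ]), np.float64(5.6)]
shortc wrist 185 0.0184 [array([ 640.1, -283.2]), array([ 65.1, 153.2]), np.float64(76.3)]
slimc scene 166 0.0178 [array([598.2, -56. ]), array([186. , 137.5]), np.float64(87.0)]
slimc side 128 0.0172 [array([598.5, -49.4]), array([183.2, 136.9]), np.float64(87.6)]
slimc wrist 1276 0.0186 [array([597.3, -57.3]), array([187.8, 140. ]), np.float64(87.6)]
```

View pics/top.png

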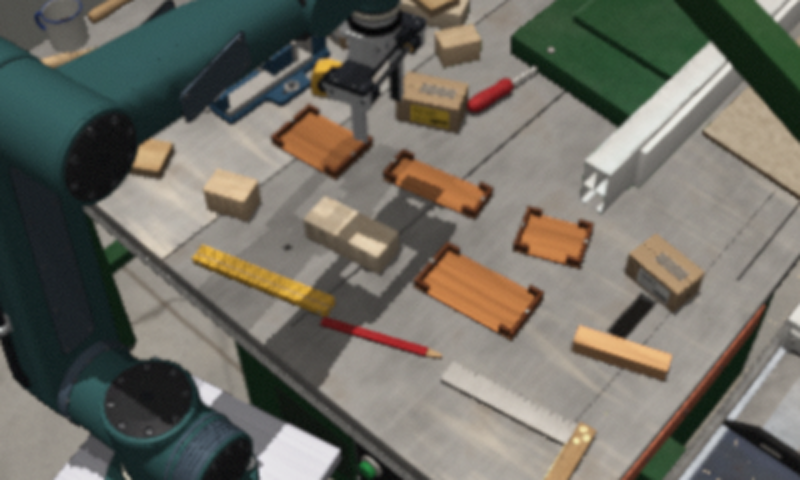

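View pics/wrist0.png

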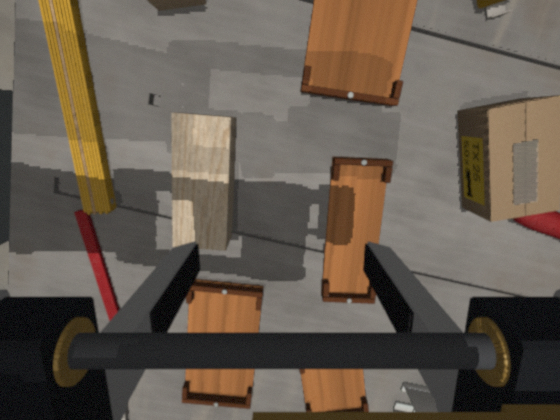

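Picture shows the four blocks, four orange cradles (wrist view: broad cradle ~(223,343), slim ~(355,230), flat ~(357,45), short ~(335,370)) and the broad block at (203,182). Now fitting the cradles by colour.

```bash
cat > c.py <<'E'
from h import *
import sys
def blob(p,xy,zl,zh,sat=None,r=.1,mn=40):
    """largest grid-connected set of points near xy in height range -> minAreaRect (mm), yaw of the given axis"""
    X=cloud(p); ok=(p["depth"]>0)&(X[...,2]>zl)&(X[...,2]<zh)&(np.abs(X[...,:2]-np.array(xy))<r).all(-1)
    if sat: 
        hsv=cv2.cvtColor(p["color"],cv2.COLOR_BGR2HSV); ok&=(hsv[...,1]>sat)&((hsv[...,0]<22)|(hsv[...,0]>170))
    ok=cv2.morphologyEx(ok.astype(np.uint8),cv2.MORPH_OPEN,np.ones((2,2)))
    n,l,st,_=cv2.connectedComponentsWithStats(ok)
    if n<2: return None
    k=1+st[1:,4].argmax(); Q=X[l==k]
    if len(Q)<mn: return None
    (c,(w,h),a)=cv2.minAreaRect((Q[:,:2]*1000).astype(np.float32))
    if w>h: w,h,a=h,w,a-90       # h = long, a = yaw of short axis from world x
    a=(a+90)%180-90
    return np.round(c,1).tolist(),round(w,1),round(h,1),round(a,1),len(Q)
CR={"broadc":(.475,-.207),"flatc":(.626,.162),"shortc":(.617,-.272),"slimc":(.629,-.049)}
def cradles(p,tag=""):
    for n,xy in CR.items(): print(tag,n,blob(p,xy,-.004,.03,110,.12))
E
cat > d.py <<'E'
from c import *; import pickle
P=pickle.load(open("p0.pkl","rb"))
for c in P: cradles(P[c],c)
for n,xy,h in [("broad",(.466,.01),.045),("flat",(.453,.442),.022),("short",(.445,.22),.05),("slim",(.465,-.435),.03)]:
    for c in P: print(n,c,blob(P[c],xy,h-.006,h+.007,None,.13))
X=np.vstack([cloud(P[c]).reshape(-1,3) for c in ["scene","side"]])
for x0,x1,y0,y1 in [(.5,.9,.25,.5),(.69,.8,.08,.25)]:
    m=(X[:,0]>x0)&(X[:,0]<x1)&(X[:,1]>y0)&(X[:,1]<y1)&(X[:,2]>.03)&(X[:,2]<.3); Q=X[m]
    print(len(Q),Q.min(0).round(3) if len(Q) else 0,np.percentile(Q,[2,98],axis=0).round(3) if len(Q) else 0)
E
python3 d.py
```

```text
scene broadc ([90.8, -421.0], 185.6, 1034.1, -61.3, 1448)
scene flatc ([168.4, -213.8], 152.7, 1364.4, -50.6, 870)
scene shortc ([123.3, -397.1], 109.4, 1122.3, -75.8, 714)
scene slimc ([167.8, -341.1], 169.5, 1240.0, -59.0, 780)
side broadc ([534.7, 580.5], 89.0, 1767.5, -4.8, 647)
side flatc ([643.7, 772.1], 111.0, 1375.4, -1.7, 1083)
side shortc ([592.1, 559.3], 82.8, 1802.1, 1.6, 365)
side slimc ([635.2, 648.3], 63.8, 1625.2, -0.4, 573)
wrist broadc ([488.5, -55.4], 93.9, 278.0, -6.1, 3492)
wrist flatc ([618.5, 134.8], 111.2, 139.4, -88.9, 9898)
wrist shortc ([600.2, -116.8], 83.7, 399.7, 8.1, 2631)
wrist slimc ([633.1, -30.6], 110.3, 250.3, 13.7, 7189)
broad scene ([37.1, -243.6], 145.4, 1114.7, -59.7, 663)
broad side ([461.1, -17.6], 58.1, 211.0, -4.6, 433)
broad wrist ([490.8, 0.6], 105.0, 163.7, -4.7, 7570)
flat scene ([457.7, 394.3], 50.2, 69.9, -72.2, 161)
flat side ([497.9, 906.1], 101.7, 1127.3, -6.1, 856)
flat wrist None
short scene ([461.0, 217.8], 74.2, 90.2, -86.1, 290)
short side ([532.7, 787.1], 63.1, 1354.9, -9.1, 293)
short wrist None
slim scene ([39.9, -480.3], 140.2, 909.2, -85.3, 430)
slim side None
slim wrist None
4255 [0.558 0.25  0.03 ] [[0.58  0.264 0.031]
 [0.892 0.437 0.084]]
450 [0.721 0.08  0.03 ] [[0.726 0.082 0.032]
 [0.797 0.249 0.064]]
```

```bash
sed -i 's/    ok=cv2.morph\(.*\)$/    ok0=ok; ok=cv2.morph\1/; s/Q=X\[l==k\]/Q=X[(l==k)\&ok0]/' c.py; python3 d.py
```

```text
scene broadc ([469.7, -210.8], 94.6, 172.7, -6.9, 1382)
scene flatc ([627.3, 163.4], 102.9, 144.4, -9.0, 817)
scene shortc ([615.3, -270.7], 87.6, 102.1, 8.5, 662)
scene slimc ([630.2, -54.8], 67.1, 173.7, -4.6, 732)
side broadc ([469.1, -204.7], 87.3, 191.5, -6.0, 597)
side flatc ([628.6, 169.2], 98.8, 154.6, -8.1, 1005)
side shortc ([617.0, -263.1], 78.3, 122.1, 6.0, 329)
side slimc ([632.8, -49.6], 58.4, 180.9, -2.4, 521)
wrist broadc ([477.2, -155.7], 74.9, 92.7, 84.7, 3352)
wrist flatc ([629.0, 146.1], 101.1, 103.2, 81.9, 9650)
wrist shortc ([621.2, -273.2], 81.6, 84.4, 7.2, 2521)
wrist slimc ([634.9, -52.0], 63.0, 172.3, -2.4, 6954)
broad scene ([463.9, 7.1], 60.6, 138.9, -3.5, 602)
broad side ([466.4, 17.8], 52.0, 139.8, -4.1, 393)
broad wrist ([467.4, 10.2], 57.1, 139.3, -4.4, 7361)
flat scene ([455.5, 394.0], 50.1, 65.0, -73.6, 125)
flat side ([450.9, 429.6], 70.8, 113.5, 14.3, 811)
flat wrist None
short scene ([443.9, 215.4], 53.8, 75.9, 9.6, 255)
short side ([444.8, 226.7], 49.3, 76.2, 7.6, 261)
short wrist None
slim scene ([458.8, -443.8], 30.5, 136.8, 5.8, 384)
slim side None
slim wrist None
4255 [0.558 0.25  0.03 ] [[0.58  0.264 0.031]
 [0.892 0.437 0.084]]
450 [0.721 0.08  0.03 ] [[0.726 0.082 0.032]
 [0.797 0.249 0.064]]
```

drive_tool --deltas '[0.0044, -0.0346, 0.03, 0, 0.0044, -0.0346, 0.03, 0, 0.0044, -0.0346, 0.03, 0, 0.0043, -0.0345, 0.03, 0, 0, 0, 0.03, 0.0122, 0, 0, 0.05, 0, 0, 0, 0.05, 0, 0, 0, 0.04, 0, 0, 0, 0.025, 0, 0, 0, 0.015, 0, 0, 0, 0, 0, 0, 0, 0, 0]' --jaw 1

```text
clock: 2.65
eef_pos: [0.4673, 0.0105, 0.0078]
tool_rot: [[0.077, 0.997, 0.0], [0.997, -0.077, -0.0], [0.0, 0.0, -1.0]]
force: [-0.6, 0.9, -0.6]
finger_gap: 0.0939
grip_force: 0.0
```

drive_tool --deltas '[0, 0, 0, 0, 0, 0, 0, 0, 0, 0, 0, 0, 0, 0, 0, 0, 0, 0, 0, 0, 0, 0, 0, 0, 0, 0, 0, 0, 0, 0, 0, 0]' --jaw 0 --force 30

```text
clock: 3.32
eef_pos: [0.4671, 0.0105, 0.0078]
tool_rot: [[0.077, 0.997, 0.0], [0.997, -0.077, -0.0], [-0.0, 0.0, -1.0]]
force: [-2.1, 0.9, 1.5]
finger_gap: 0.0579
grip_force: 30.0
```

drive_tool --deltas '[0, 0, 0.0, 0, 0, 0, -0.04, 0, 0, 0, -0.06, 0, -0.0313, 0.005, 0, 0, -0.0513, 0.005, 0, 0, -0.0613, 0.005, 0, 0, -0.0613, 0.005, 0, 0, -0.0613, 0.005, 0, 0, -0.0513, 0.005, 0, 0.0033, -0.0413, 0.005, 0, 0, 0, 0, 0.03, 0, 0, 0, 0.03, 0, 0, 0, 0.018, 0, 0, 0, 0.007, 0, 0, 0, 0.003, 0, 0, 0, 0, 0, 0, 0, 0, 0]'

```text
clock: 4.73
eef_pos: [0.4715, -0.2058, 0.015]
tool_rot: [[0.097, 0.995, 0.001], [0.995, -0.097, -0.0], [-0.0, 0.001, -1.0]]
force: [0.4, -1.2, -1.8]
finger_gap: 0.0577
grip_force: 30.0
```

drive_tool --deltas '[0, 0, 0, 0, 0, 0, 0, 0, 0, 0, 0, 0, 0, 0, 0, 0, 0, 0, -0.03, 0, 0, 0, -0.06, 0, 0, 0, -0.06, 0]' --jaw 0.92

```text
clock: 5.32
eef_pos: [0.4697, -0.2052, 0.1042]
tool_rot: [[0.097, 0.995, -0.004], [0.995, -0.097, 0.002], [0.002, -0.004, -1.0]]
force: [1.0, -0.5, 0.2]
finger_gap: 0.0864
grip_force: 0.0
```

```bash
cat > e.py <<'E'
from c import *; import sys
s=ctrl.get_state(); print(np.round(s["eef_pos"],4),s["clock"],s["finger_gap"])
p=ctrl.camera("wrist"); cv2.imwrite(f"pics/{sys.argv[1]}.png",p["color"]); cradles(p,"w")
print(blob(p,[float(v) for v in sys.argv[2:4]],float(sys.argv[4])-.004,float(sys.argv[4])+.005,None,.12))
E
python3 e.py w1 .471 -.206 .051
```

```text
[ 0.4697 -0.2052  0.1042] 5.3167 0.08636905739691225
w broadc ([472.4, -206.8], 90.6, 171.4, -6.2, 6587)
w flatc None
w shortc ([619.0, -264.5], 83.5, 109.0, 8.8, 9588)
w slimc ([632.5, -99.0], 64.8, 80.2, -2.6, 9824)
([472.0, -206.1], 57.4, 139.2, -5.5, 14333)
```

View pics/w1.png

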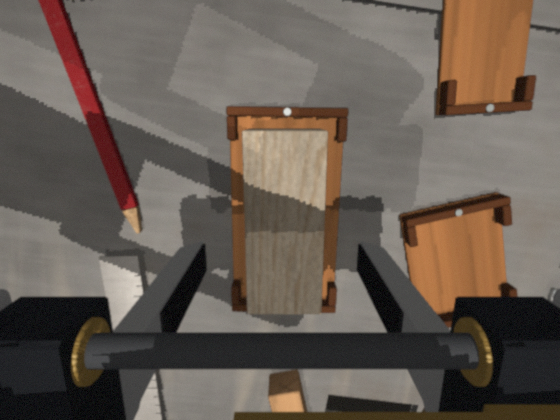

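drive_tool --deltas '[-0.035, 0.0041, -0.015, 0, -0.055, 0.004, -0.015, 0, -0.0653, 0.004, -0.015, 0, -0.0653, 0.004, -0.015, 0, -0.0653, 0.004, -0.017, 0, -0.0653, 0.004, 0, 0, -0.0613, 0.004, 0, 0, -0.045, 0, 0, 0, 0, 0, 0, -0.0147, 0, 0, 0, -0.0147, 0, 0, 0, 0, 0, 0, 0, 0]'

```text
clock: 6.37
eef_pos: [0.461, -0.4809, 0.1507]
tool_rot: [[-0.085, 0.996, 0.0], [0.996, 0.085, -0.0], [-0.0, 0.0, -1.0]]
force: [-0.6, 0.3, 1.2]
finger_gap: 0.0865
grip_force: 0.0
```

```bash
python3 e.py w2 .460 -.44 .03
```

```text
[ 0.461  -0.4809  0.1507] 6.3667 0.0864867267471532
w broadc ([588.2, -310.7], 13.6, 30.4, 0.0, 625)
w flatc None
w shortc ([624.1, -306.4], 29.9, 84.3, -83.3, 3635)
w slimc None
([462.1, -440.3], 29.1, 139.1, 5.4, 5100)
```

View pics/w2.png

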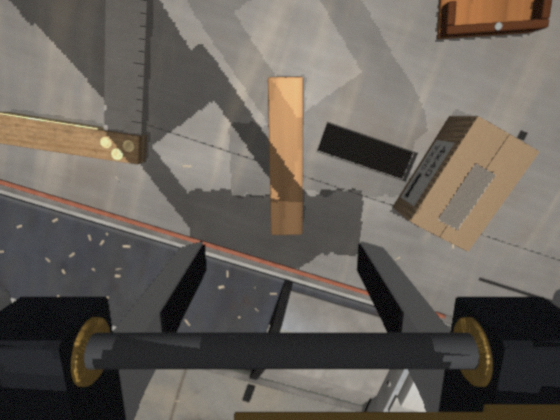

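drive_tool --deltas '[0.034, 0.0035, 0.02, 0, 0.034, 0.004, 0.04, -0.0013, 0, 0, 0.055, 0, 0, 0, 0.055, 0, 0, 0, 0.04, 0, 0, 0, 0.022, 0, 0, 0, 0.0108, 0, 0, 0, 0, 0]'

```text
clock: 7.08
eef_pos: [0.4617, -0.439, 0.0041]
tool_rot: [[-0.095, 0.995, -0.001], [0.995, 0.095, 0.002], [0.002, -0.001, -1.0]]
force: [0.4, 1.2, -0.3]
finger_gap: 0.0868
grip_force: 0.0
```

drive_tool --deltas '[0, 0, 0, 0, 0, 0, 0, 0, 0, 0, 0, 0, 0, 0, 0, 0, 0, 0, 0, 0, 0, 0, 0, 0, 0, 0, 0, 0, 0, 0, 0, 0, 0, 0, 0, 0, 0, 0, 0, 0]' --jaw 0

```text
clock: 7.92
eef_pos: [0.4619, -0.4398, 0.0052]
tool_rot: [[-0.095, 0.995, -0.0], [0.995, 0.095, 0.0], [0.0, -0.0, -1.0]]
force: [-0.4, 0.2, -0.2]
finger_gap: 0.0298
grip_force: 30.0
```

drive_tool --deltas '[0, 0, -0.03, 0, 0, 0, -0.06, 0, 0, 0, -0.06, 0, 0.0236, 0.0133, 0, 0, 0.0473, 0.0267, 0, 0, 0.0473, 0.0267, 0, 0, 0.0473, 0.0267, 0, 0, 0.0473, 0.0267, 0, 0, 0.0473, 0.0267, 0, 0, 0.0473, 0.0267, 0, 0, 0.0473, 0.0267, 0, 0, 0.0473, 0.0267, 0, 0, 0.0473, 0.0267, 0, 0, 0.0473, 0.0267, 0, 0, 0.0473, 0.0267, 0, 0, 0.0473, 0.0267, 0, 0, 0.023, 0.0129, 0, 0, 0, 0, 0, 0.011, 0, 0, 0, 0.0111, 0, 0, 0, 0]'

```text
clock: 9.58
eef_pos: [0.6336, -0.0528, 0.0946]
tool_rot: [[0.044, 0.999, -0.001], [0.999, -0.044, -0.0], [-0.0, -0.001, -1.0]]
force: [0.1, 0.3, -1.7]
finger_gap: 0.0297
grip_force: 30.0
```

drive_tool --deltas '[0, 0, 0.04, 0, 0, 0, 0.05, 0, 0, 0, 0.03, 0, 0, 0, 0.012, 0, 0, 0, 0.007, 0, 0, 0, 0, 0, 0, 0, 0, 0]'

```text
clock: 10.17
eef_pos: [0.6347, -0.0536, 0.0129]
tool_rot: [[0.043, 0.999, 0.002], [0.999, -0.043, -0.001], [-0.0, 0.002, -1.0]]
force: [-0.8, -0.2, -2.0]
finger_gap: 0.03
grip_force: 30.0
```

drive_tool --deltas '[0, 0, 0, 0, 0, 0, 0, 0, 0, 0, 0, 0, 0, 0, 0, 0, 0, 0, -0.03, 0, 0, 0, -0.06, 0, 0, 0, -0.06, 0, 0, 0, -0.03, 0]' --jaw 0.75

```text
clock: 10.83
eef_pos: [0.6359, -0.0534, 0.1252]
tool_rot: [[0.043, 0.999, 0.007], [0.999, -0.043, -0.001], [-0.001, 0.007, -1.0]]
force: [0.6, 0.0, 1.2]
finger_gap: 0.0708
grip_force: 0.0
```

```bash
python3 e.py w3 .634 -.053 .036
```

```text
[ 0.6359 -0.0534  0.1252] 10.8333 0.07084414383201378
w broadc ([480.3, -132.5], 27.2, 87.2, 83.5, 1501)
w flatc ([621.8, 106.3], 22.1, 99.2, 82.4, 3170)
w shortc ([618.5, -252.8], 67.7, 94.3, 87.3, 3323)
w slimc ([635.6, -53.0], 62.4, 171.9, -2.3, 6879)
([635.3, -54.0], 29.1, 139.0, -2.4, 5621)
```

View pics/w3.png

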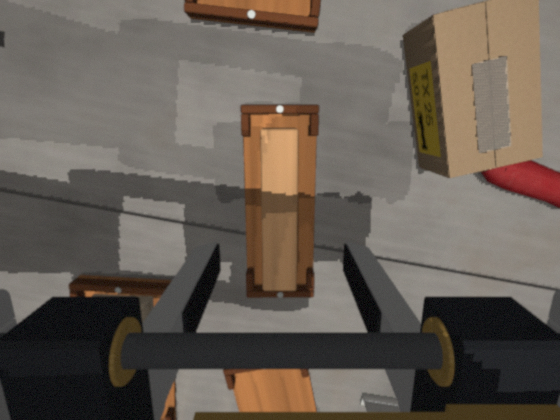

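drive_tool --deltas '[0.0217, -0.0177, -0.0064, 0, 0.0417, -0.0344, -0.0064, 0, 0.0417, -0.0344, -0.0064, 0, 0.0417, -0.0344, -0.0064, 0, 0.0417, -0.0344, -0.0064, 0, 0.0417, -0.0344, -0.0064, 0, 0.0417, -0.0344, -0.0064, 0, 0.0417, -0.0344, -0.0064, 0, 0.0417, -0.0344, -0.0064, 0, 0.02, -0.0168, 0, 0, 0, 0, 0, -0.0139, 0, 0, 0, -0.0139, 0, 0, 0, 0, 0, 0, 0, 0]' --jaw 1

```text
clock: 12.05
eef_pos: [0.4577, 0.18, 0.154]
tool_rot: [[-0.129, 0.992, -0.0], [0.992, 0.129, -0.0], [-0.0, -0.0, -1.0]]
force: [-0.6, 0.4, 0.6]
finger_gap: 0.0937
grip_force: 0.0
```

```bash
python3 e.py w4 .445 .221 .05
```

```text
[0.4577 0.18   0.154 ] 12.05 0.09367925485528807
w broadc None
w flatc ([632.9, 167.3], 108.0, 141.6, -8.2, 12451)
w shortc None
w slimc ([613.4, -25.9], 18.1, 85.0, -3.1, 1012)
([446.0, 222.2], 49.2, 73.5, 7.2, 5169)
```

View pics/w4.png

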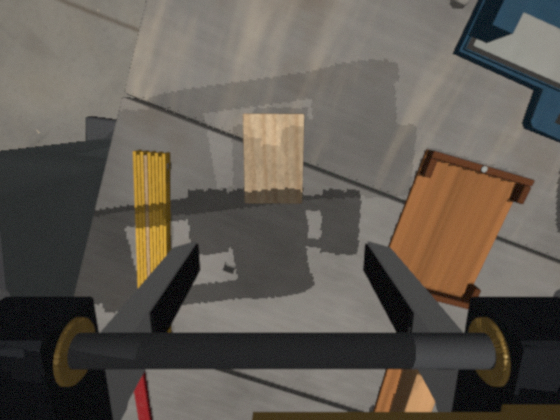

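drive_tool --deltas '[0.036, -0.005, 0.02, 0, 0.0363, -0.0053, 0.03, 0, 0, 0, 0.05, 0, 0, 0, 0.05, 0, 0, 0, 0.05, 0, 0, 0, 0.03, 0, 0, 0, 0.0158, 0, 0, 0, 0, 0, 0, 0, 0, 0]'

```text
clock: 12.85
eef_pos: [0.4466, 0.222, 0.0072]
tool_rot: [[-0.13, 0.992, 0.0], [0.992, 0.13, 0.0], [0.0, 0.0, -1.0]]
force: [-0.1, -0.7, 0.2]
finger_gap: 0.0942
grip_force: 0.0
```

drive_tool --deltas '[0, 0, 0, 0, 0, 0, 0, 0, 0, 0, 0, 0, 0, 0, 0, 0, 0, 0, 0, 0, 0, 0, 0, 0, 0, 0, 0, 0, 0, 0, 0, 0, 0, 0, 0, 0]' --jaw 0

```text
clock: 13.6
eef_pos: [0.4461, 0.2222, 0.007]
tool_rot: [[-0.131, 0.991, -0.0], [0.991, 0.131, -0.0], [-0.0, -0.0, -1.0]]
force: [-0.8, 0.0, 1.4]
finger_gap: 0.0498
grip_force: 30.0
```

drive_tool --deltas '[0, 0, -0.04, 0, 0, 0, -0.06, 0, 0, 0, -0.067, 0, -0.0281, 0.006, 0, 0, -0.0561, 0.012, 0, 0, -0.0561, 0.012, 0, 0, -0.0561, 0.012, 0, 0, -0.0561, 0.012, 0, 0, -0.0561, 0.012, 0, 0, -0.0561, 0.012, 0, 0, -0.0561, 0.012, 0, 0, -0.0561, 0.012, 0, 0, -0.0561, 0.012, 0, 0, -0.0561, 0.012, 0, 0, -0.0561, 0.012, 0, 0, -0.0561, 0.012, 0, 0, -0.0561, 0.012, 0, 0, -0.0561, 0.012, 0, 0, -0.0281, 0.0055, 0, 0, 0, 0, 0, -0.0022]'

```text
clock: 15.27
eef_pos: [0.619, -0.2685, 0.1054]
tool_rot: [[-0.141, 0.99, -0.001], [0.99, 0.141, -0.001], [-0.001, -0.001, -1.0]]
force: [-0.6, 0.1, -0.4]
finger_gap: 0.0496
grip_force: 30.0
```

drive_tool --deltas '[0, 0, 0, 0, 0, 0, 0.04, 0]'

```text
clock: 15.43
eef_pos: [0.622, -0.2649, 0.0885]
tool_rot: [[-0.145, 0.989, 0.009], [0.989, 0.145, -0.004], [-0.005, 0.009, -1.0]]
force: [0.5, -0.9, -0.5]
finger_gap: 0.0496
grip_force: 30.0
```

drive_tool --deltas '[0, 0, 0.03, 0, 0, 0, 0.03, 0, 0, 0, 0.02, 0, 0, 0, 0, 0, 0, 0, 0, 0]'

```text
clock: 15.85
eef_pos: [0.6185, -0.263, 0.0345]
tool_rot: [[-0.146, 0.989, -0.002], [0.989, 0.146, 0.001], [0.001, -0.001, -1.0]]
force: [1.0, 0.2, -0.2]
finger_gap: 0.0495
grip_force: 30.0
```

drive_tool --deltas '[-0.0025, 0, 0.02, 0, 0, 0, 0.01, 0, 0, 0, 0.0042, 0, 0, 0, 0, 0, 0, 0, 0, 0]'

```text
clock: 16.27
eef_pos: [0.6193, -0.2659, 0.0146]
tool_rot: [[-0.145, 0.99, 0.0], [0.99, 0.145, 0.0], [0.0, 0.0, -1.0]]
force: [0.5, 0.0, -1.3]
finger_gap: 0.0501
grip_force: 30.0
```

drive_tool --deltas '[0, 0, 0, 0, 0, 0, 0, 0, 0, 0, 0, 0, 0, 0, 0, 0, 0, 0, -0.03, 0, 0, 0, -0.06, 0, 0, 0, -0.06, 0, 0, 0, -0.03, 0]' --jaw 0.87

```text
clock: 16.93
eef_pos: [0.621, -0.2667, 0.1283]
tool_rot: [[-0.145, 0.989, 0.007], [0.989, 0.145, -0.003], [-0.004, 0.006, -1.0]]
force: [0.8, -1.1, 0.7]
finger_gap: 0.0818
grip_force: 0.0
```

```bash
python3 e.py w5 .619 -.265 .056
```

```text
[ 0.621  -0.2667  0.1283] 16.9333 0.08178089143494872
w broadc ([477.3, -207.6], 83.2, 173.3, -6.3, 5775)
w flatc None
w shortc ([619.8, -265.3], 82.4, 107.0, 8.9, 4098)
w slimc ([632.8, -115.8], 48.4, 62.3, 88.1, 3144)
([620.1, -265.9], 49.2, 74.1, 8.2, 5696)
```

View pics/w5.png

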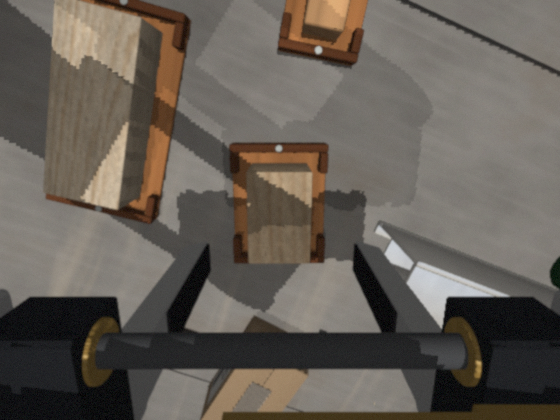

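drive_tool --deltas '[0.028, -0.0026, -0.01, 0, 0.056, -0.0052, -0.01, 0, 0.056, -0.0052, -0.01, 0, 0.056, -0.0052, -0.01, 0, 0.056, -0.0052, -0.013, 0, 0.056, -0.0052, 0, 0, 0.056, -0.0052, 0, 0, 0.056, -0.0052, 0, 0, 0.056, -0.0052, 0, 0, 0.056, -0.0052, 0, 0, 0.056, -0.0052, 0, 0, 0.056, -0.0052, 0, 0, 0.056, -0.0052, 0, 0, 0.056, -0.0052, 0, 0, 0.056, -0.0052, 0, 0, 0.056, -0.0052, 0, 0, 0.056, -0.0052, 0, 0, 0.056, -0.0052, 0, 0, 0.056, -0.0052, 0, 0, 0.056, -0.0052, 0, 0]' --jaw 1

```text
clock: 18.65
eef_pos: [0.4616, 0.375, 0.1524]
tool_rot: [[-0.145, 0.989, -0.003], [0.989, 0.145, -0.002], [-0.001, -0.003, -1.0]]
force: [-0.4, -0.5, 0.7]
finger_gap: 0.094
grip_force: 0.0
```

drive_tool --deltas '[0.028, -0.0026, 0, 0, 0, 0, 0, -0.01, 0, 0, 0, -0.0086, 0, 0, 0, 0, 0, 0, 0, 0]'

```text
clock: 19.07
eef_pos: [0.4588, 0.3899, 0.1528]
tool_rot: [[-0.258, 0.966, -0.003], [0.966, 0.258, -0.002], [-0.001, -0.003, -1.0]]
force: [0.6, 1.0, 0.9]
finger_gap: 0.0942
grip_force: 0.0
```

```bash
python3 e.py w6 .451 .437 .022
```

```text
[0.4588 0.3899 0.1528] 19.0667 0.09418728335809283
w broadc None
w flatc ([625.3, 200.5], 72.4, 119.4, -74.2, 3529)
w shortc None
w slimc None
([451.9, 428.3], 67.2, 109.1, 16.0, 8651)
```

View pics/w6.png

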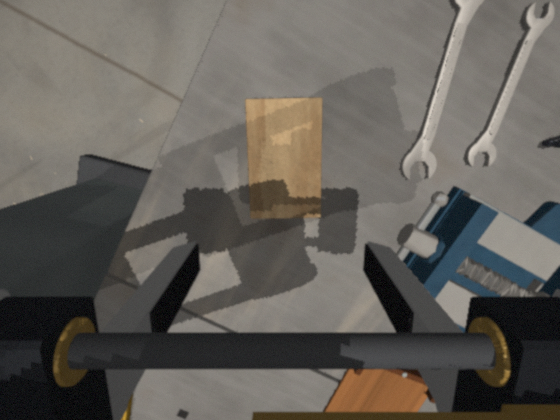

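drive_tool --deltas '[0.032, 0.0025, 0.02, 0, 0.0328, 0.003, 0.03, 0, 0, 0, 0.05, -0.0029, 0, 0, 0.05, 0, 0, 0, 0.05, 0, 0, 0, 0.03, 0, 0, 0, 0.012, 0, 0, 0, 0.004, 0, 0, 0, 0.002, 0, 0, 0, 0, 0, 0, 0, 0, 0]'

```text
clock: 20.03
eef_pos: [0.4546, 0.4293, 0.0077]
tool_rot: [[-0.276, 0.961, 0.003], [0.961, 0.276, 0.002], [0.001, 0.003, -1.0]]
force: [-0.6, 0.9, 0.1]
finger_gap: 0.0938
grip_force: 0.0
```

drive_tool --deltas '[0, 0, 0, 0, 0, 0, 0, 0, 0, 0, 0, 0, 0, 0, 0, 0, 0, 0, 0, 0, 0, 0, 0, 0, 0, 0, 0, 0]' --jaw 0

```text
clock: 20.62
eef_pos: [0.4533, 0.4285, 0.0059]
tool_rot: [[-0.277, 0.961, -0.0], [0.961, 0.277, 0.0], [0.0, -0.0, -1.0]]
force: [-1.8, -0.7, 3.1]
finger_gap: 0.0676
grip_force: 30.0
```

drive_tool --deltas '[0, 0, -0.03, 0, 0, 0, -0.06, 0, 0, 0, -0.06, 0, 0, 0, -0.0667, 0, -0.0207, 0.0069, 0, 0, -0.0418, 0.0137, 0, 0, -0.0418, 0.0137, 0, 0, -0.0418, 0.0137, 0, 0, -0.0418, 0.0137, 0, 0, -0.0418, 0.0137, 0, 0, -0.0418, 0.0137, 0, 0, -0.0418, 0.0137, 0, 0, -0.0418, 0.0137, 0, 0, -0.0418, 0.0137, 0, 0, -0.0418, 0.0137, 0, 0, -0.0418, 0.0137, 0, 0, -0.0207, 0.0069, 0, 0]'

```text
clock: 22.03
eef_pos: [0.6329, 0.1636, 0.1346]
tool_rot: [[-0.274, 0.962, 0.0], [0.962, 0.274, -0.002], [-0.002, -0.0, -1.0]]
force: [0.3, -0.8, -0.3]
finger_gap: 0.0677
grip_force: 30.0
```

drive_tool --deltas '[0, 0, 0, 0.0168, 0, 0, 0, 0.0168, 0, 0, 0, 0.0168, 0, 0, 0, 0.0168, 0, 0, 0.03, 0, 0, 0, 0.05, 0, 0, 0, 0.04, 0, 0, 0, 0.03, 0, 0, 0, 0, 0, 0, 0, 0, 0]'

```text
clock: 22.87
eef_pos: [0.6302, 0.1669, 0.0439]
tool_rot: [[0.141, 0.99, -0.004], [0.99, -0.141, -0.0], [-0.001, -0.003, -1.0]]
force: [-0.3, 0.8, -0.6]
finger_gap: 0.068
grip_force: 30.0
```

drive_tool --deltas '[0, 0, 0.025, 0, 0, 0, 0.014, 0, 0, 0, 0.007, 0, 0, 0, 0.004, 0, 0, 0, 0, 0, 0, 0, 0, 0]'

```text
clock: 23.37
eef_pos: [0.6319, 0.1669, 0.0163]
tool_rot: [[0.142, 0.99, 0.001], [0.99, -0.142, 0.0], [0.0, 0.001, -1.0]]
force: [-0.8, 0.6, -1.2]
finger_gap: 0.0675
grip_force: 30.0
```

drive_tool --deltas '[0, 0, 0.0, 0]'

```text
clock: 23.45
eef_pos: [0.632, 0.1669, 0.0165]
tool_rot: [[0.141, 0.99, 0.002], [0.99, -0.141, 0.0], [0.0, 0.001, -1.0]]
force: [0.8, 0.2, -1.0]
finger_gap: 0.0679
grip_force: 30.0
```

Four millimetres up still; go down a little more, then release.

drive_tool --deltas '[0, 0, 0.003, 0, 0, 0, 0.003, 0, 0, 0, 0, 0, 0, 0, 0, 0]'

```text
clock: 23.78
eef_pos: [0.6318, 0.1668, 0.0123]
tool_rot: [[0.142, 0.99, 0.001], [0.99, -0.142, 0.0], [0.0, 0.001, -1.0]]
force: [1.4, -0.6, -0.8]
finger_gap: 0.0679
grip_force: 30.0
```

drive_tool --deltas '[0, 0, 0, 0, 0, 0, 0, 0, 0, 0, 0, 0, 0, 0, 0, 0, 0, 0, -0.03, 0, 0, 0, -0.06, 0, 0, 0, -0.06, 0, 0, 0, -0.06, 0, 0, 0, -0.03, 0, 0, 0, 0, 0]' --jaw 1

```text
clock: 24.62
eef_pos: [0.6346, 0.1674, 0.1635]
tool_rot: [[0.141, 0.99, 0.012], [0.99, -0.141, 0.002], [0.004, 0.012, -1.0]]
force: [-0.4, -0.4, 0.4]
finger_gap: 0.094
grip_force: 0.0
```

```bash
python3 e.py w7 .6315 .167 .028; python3 - <<'E'
from c import *
p=ctrl.camera("scene"); cv2.imwrite("pics/s7.png",cv2.resize(p["color"][130:370,70:470],None,fx=2,fy=2))
for xy,h in [((.471,-.206),.051),((.634,-.053),.036),((.619,-.265),.056)]: print(blob(p,xy,h-.006,h+.006,None,.12))
E
```

```text
[0.6346 0.1674 0.1635] 24.6167 0.09401909408581814
w broadc None
w flatc ([631.0, 167.1], 100.4, 142.2, -7.9, 5799)
w shortc None
w slimc ([639.3, 22.0], 32.0, 60.6, 82.0, 1132)
([632.5, 167.1], 67.0, 108.4, -8.1, 7601)
([468.9, -209.0], 62.7, 139.2, -5.6, 689)
([631.4, -58.1], 36.7, 139.7, 0.9, 261)
([617.1, -270.5], 51.7, 71.9, 7.0, 261)
```

View pics/w7.png

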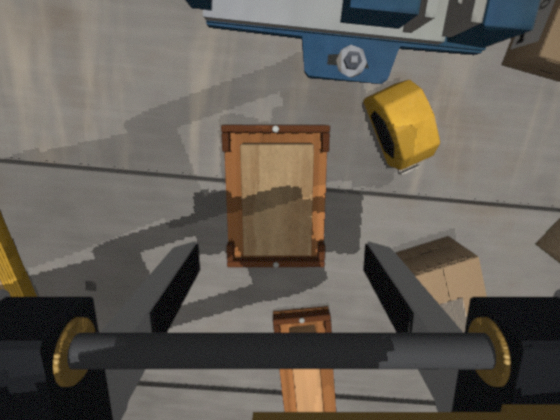

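View pics/s7.png

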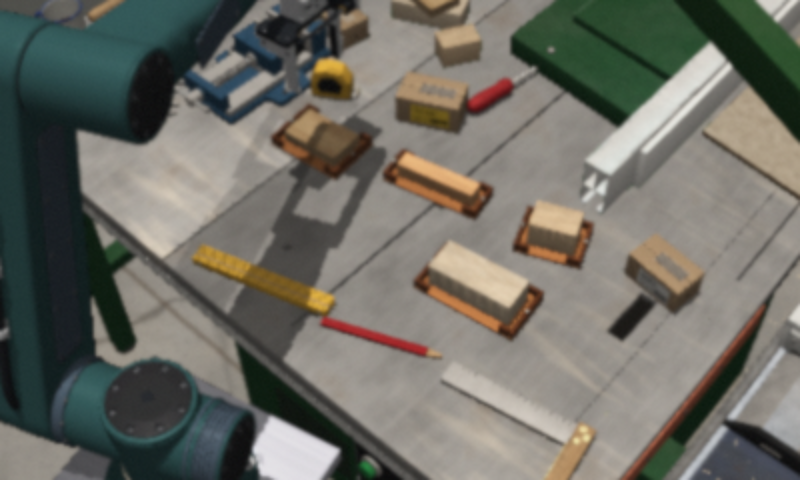

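All four blocks sit in their cradles: flat at (320,138), slim at (438,180), short at (555,228) and broad at (478,282). The cartons at (432,100) and (665,272) have not moved, and the gripper is clear.

```bash
python3 -c "from workcell import ctrl; print(ctrl.sign_off())"
```

```text
the job is handed in; nothing more can be done
None
```

All four blocks are lying flat, same side up, inside the stops of their matching cradles. The cartons were not touched, and I handed the job in at about 25 s of the 109 s allowed.

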